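# Point-and-check of a sample before transfer

### The arm

A 6-joint arm with a two-finger parallel gripper is mounted at the origin on the work surface. World frame = base frame: x ahead of the robot, y to its left, z up, the work surface at z = 0. Lengths are in m, angles in rad, forces in N, time in s.
With the tool pointing down it reaches from about 0.4 to 0.825 m from the base axis. Payload 7 kg.
Tool frame: the origin (TCP) lies between the finger pads, 19 mm behind the fingertips; this is the grasp point; z points along the fingers, y is the line along which they close (so a half turn about z gives the same grasp; the last joint's range is limited). The gripper opens to 88 mm and grips with 3 to 60 N. Pads are 19 mm wide; open, the fingers measure 130 mm over their backs; the gripper's body (78 mm by 193 mm) begins 47 mm behind the grasp point.
Start: joints at [-1.044, 0.359, 0.012, 0, -1.224, -0.288], TCP at [0.16, -0.656, 0.245] pointing down, gripper open.
Joint ranges: [-3.07, 3.07], [-1.43, 2.12], [-1.02, 1.25], [-3.03, 1.67], [-3.05, -0], [-3.03, 3.03]. Speed limits (rad/s): [2.39, 2.39, 3.01, 3.14, 3.14, 3.14].

### API

Orientations are given as [roll, pitch, yaw] about the fixed x, y, z axes, in that order (R = Rz(yaw) Ry(pitch) Rx(roll)).
In Python, from station import arm gives the robot as it stands.
- The arm moves only by the tool arm_command, never from a script. Its argument "series" is one flat list of numbers, 7 for each row, row after row: the turn, a rotation vector about the tool's x, y, z each as a share of 90 degrees, from -1 to 1, then the shift along the tool's x, y, z each as a share of 0.1 m, from -1 to 1, then the opening, from 0 (shut) to 1 (fully open). A call has 1 to 8 rows; each row is the pose to reach, as a shift and turn from the pose commanded when the call began, along the tool's axes at that moment; what a row does not reach only later rows make up. A row lasts 1/8 s, in which the tool goes at most 62.5 mm and 10.7 degrees, less where a joint would pass 70% of its speed; a pose out of reach is approached as far as the arm can. A call with a number of a shift or a turn outside -1 to 1 is refused whole. A call with a gripper value outside its range is refused whole. The fingers move at their own pace and stop on an object; "force" is the grip in N (left out, the last holds). Time passes only in rows, so rows that repeat a pose let the fingers close. It gives the time, the measured TCP pose, the force, the opening and the grip force at its end, in the units of the state.
- arm.get_state(): the state, without advancing time (a new reading comes with each control period).
- arm.grab_frame(name): name is "side" or "top" or "wrist"; returns the picture (420x560x3 uint8, blue, green, red); there is no depth.
- arm.camera_model(name): a dict with "fovy" (degrees; the focal length in pixels is half the picture's height over the tangent of half this angle, whatever the lens; pixels are square), "cx", "cy" (the principal point, pixels), "pose" (4x4, takes a point from camera to world coordinates). Camera axes: x right, y down, z forward; pixel columns grow to the right and rows downward; lengths in m; the calibration is good to about 2 mm. The wrist camera is an equidistant fisheye: a pixel r from the principal point sees the ray r / f radians off the axis. A picture is of the moment at which its call begins: read the wrist's pose just before it. camera_model takes no time and is no camera call; for the wrist camera it gives the pose at the moment of the call.
- arm.job_done(): hands the job in; it is judged then, once.
The state is a dict: "t": time; "q": joint angles; "qd": joint speeds; "joint_efforts": joint torques, N m; "eef_pos": TCP position; "ee_rot": TCP orientation; "force": force on the tool from outside, world axes, zero at the start; "moment": the same for the moment, N m; "width": finger opening in m; "gripper_force": force on a finger pad.
Only numpy, scipy, OpenCV 4.12 (cv2) and the standard library are available. Lean on these libraries where they do the work, as an engineer would, in place of code of your own. Each camera call takes 0.05 s, during which the arm holds its last target. There are 200 camera calls.

### The job

Do the identity check before a sample transfer: from straight above, point with the fingertips at the red-capped tube, about two centimetres over its cap, and dwell there for two seconds; then point the same way at the dish with the red dot; then press the green button on the grey check box right down and let it come back up. Touch none of the tubes or dishes, do not come down over any other tube or dish, leave the yellow button alone, disturb nothing else, and finish clear of everything.

Things in the scene. Friction and masses are not known exactly. Their poses are not given: they have to be found in the camera images.
- rack: Blue tube rack fixed to the bench, 70 mm (its x) by 220 mm (its y) by 45 mm high; origin at the centre of its underside. Four tubes stand in its front row (rack x = -13 mm) at rack y = -78, -26, +26 and +78 mm, in any order; the back row is empty.
- tube_red_cap (a point): Centre of the top of the red cap (19 mm across, 14 mm tall) of a loose upright sample tube; about 81 mm above the bench. THE tube to point at.
- tube_red: The loose red-capped tube, 16 mm across, 74 mm tall overall; origin at the centre of its foot, 7 mm above the bench in its rack well; z up its axis.
- tube_yellow_cap (a point): Centre of the top of the yellow cap (19 mm across, 14 mm tall) of a loose upright sample tube; about 81 mm above the bench. Another sample: not to be pointed at.
- tube_yellow: The loose yellow-capped tube, 16 mm across, 74 mm tall overall; origin at the centre of its foot, 7 mm above the bench in its rack well; z up its axis.
- tube_green_cap (a point): Centre of the top of the green cap (19 mm across, 14 mm tall) of a loose upright sample tube; about 81 mm above the bench. Another sample: not to be pointed at.
- tube_green: The loose green-capped tube, 16 mm across, 74 mm tall overall; origin at the centre of its foot, 7 mm above the bench in its rack well; z up its axis.
- tube_white_cap (a point): Centre of the top of the white cap (19 mm across, 14 mm tall) of a loose upright sample tube; about 81 mm above the bench. Another sample: not to be pointed at.
- tube_white: The loose white-capped tube, 16 mm across, 74 mm tall overall; origin at the centre of its foot, 7 mm above the bench in its rack well; z up its axis.
- dish_red_dot (a point): Centre of the red dot (24 mm across) on top of the lid of a round lidded culture dish; 18 mm above the bench. THE dish to point at.
- dish_red: The loose dish with the red dot, 60 mm across, 15 mm tall, standing on the 3 mm thick teal mat; origin at the centre of its underside.
- dish_blue_dot (a point): Centre of the blue dot (24 mm across) on top of the lid of a round lidded culture dish; 18 mm above the bench. Another dish: not to be pointed at.
- dish_blue: The loose dish with the blue dot, 60 mm across, 15 mm tall, standing on the 3 mm thick teal mat; origin at the centre of its underside.
- dish_green_dot (a point): Centre of the green dot (24 mm across) on top of the lid of a round lidded culture dish; 18 mm above the bench. Another dish: not to be pointed at.
- dish_green: The loose dish with the green dot, 60 mm across, 15 mm tall, standing on the 3 mm thick teal mat; origin at the centre of its underside.
- checkbox: Grey check box fixed to the bench, 100 mm (its x) by 130 mm (its y) by 40 mm high; origin at the centre of its underside. A green and a yellow push button stand on its top, 66 mm apart along its y, in either order.
- confirm_top (a point): Centre of the top of the GREEN push button (the one to press), 34 mm across, in a black collar 50 mm across whose rim lies 10 mm lower; 62 mm above the bench when up; it faces up and goes straight down when pressed.
- confirm (a joint): Travel of the green button in m: 0 up, 0.006 fully down; a spring (1.2 N to start, 4 N fully down) brings it back up. It counts as pressed beyond 0.004.
- reject_top (a point): Centre of the top of the YELLOW push button (not to be pressed), 34 mm across, in a black collar 50 mm across whose rim lies 10 mm lower; 62 mm above the bench when up; it faces up and goes straight down when pressed.
- reject (a joint): Travel of the yellow button in m: 0 up, 0.006 fully down; a spring (1.2 N to start, 4 N fully down) brings it back up. It counts as pressed beyond 0.004.
- timer: Loose blue pocket timer, 60 by 75 by 18 mm, lying on the bench; origin at the centre of its underside.
- bottle: Loose amber jar, 56 mm across, 90 mm tall, towards the far side; origin at the centre of its underside.
- pot: Loose open yellow pot, 90 mm across, 100 mm tall, towards the far side; origin at the centre of its underside.
Not all that is in view belongs to the job. Leave any orange or purple look-alike of the dish_green alone. Leave any orange or purple look-alike of the dish_blue alone.

How it is judged:
On the way, in this order (a step that is already met when the one before it is completed fails the run):
1. the fingertips point at the red cap from just above and dwell there for 1.8 s (TCP within 15 mm sideways and 65 mm of the cap's top, tool within 25 degrees of straight down) (horizontal distance between the grasp point and tube_red_cap below 0.015 m and distance between the grasp point and tube_red_cap below 0.065 m and angle between the grasp point's own z axis and vertical above 2.7 rad), for 1.8 s.
2. the fingertips point at the red dot from just above and dwell there for 1.8 s (TCP within 18 mm sideways and 65 mm of the dot, tool within 25 degrees of straight down) (horizontal distance between the grasp point and dish_red_dot below 0.018 m and distance between the grasp point and dish_red_dot below 0.065 m and angle between the grasp point's own z axis and vertical above 2.7 rad), for 1.8 s.
3. the green button is pressed beyond 4 mm (value of joint confirm above 0.004 m), for 0.05 s.
At the end, for the whole second after the job is handed in: Both buttons are up (under 1.5 mm down); every tube and dish is at rest, upright (within 0.15 rad) and within 6 mm of where it started; timer, jar and pot are within 10 mm of where they started (value of joint each of confirm, reject below 0.0015 m and distance of each of tube_red, tube_yellow, tube_green, tube_white, dish_red, dish_blue, dish_green from where it was at the start of the episode below 0.006 m and angle between each of tube_red, tube_yellow, tube_green, tube_white, dish_red, dish_blue, dish_green's own z axis and vertical below 0.15 rad and linear speed of each of tube_red, tube_yellow, tube_green, tube_white, dish_red, dish_blue, dish_green below 0.02 m/s and distance of each of timer, bottle, pot from where it was at the start of the episode below 0.01 m); the robot touches nothing.
It fails at once if a tube or dish is touched by the robot (contact force between any of the arm, the fingers and tube_red above 0.3 N or contact force between any of the arm, the fingers and tube_yellow above 0.3 N or contact force between any of the arm, the fingers and tube_green above 0.3 N or contact force between any of the arm, the fingers and tube_white above 0.3 N or contact force between any of the arm, the fingers and dish_red above 0.3 N or contact force between any of the arm, the fingers and dish_blue above 0.3 N or contact force between any of the arm, the fingers and dish_green above 0.3 N).
It fails at once if a tube or dish is moved or lifted by more than 6 mm (distance of any of tube_red, tube_yellow, tube_green, tube_white, dish_red, dish_blue, dish_green from where it was at the start of the episode above 0.006 m).
It fails at once if the tool comes down over a wrong tube or dish (TCP within 15 mm sideways and 50 mm of its cap or dot) ((horizontal distance between the grasp point and tube_yellow_cap below 0.015 m and distance between the grasp point and tube_yellow_cap below 0.05 m) or (horizontal distance between the grasp point and tube_green_cap below 0.015 m and distance between the grasp point and tube_green_cap below 0.05 m) or (horizontal distance between the grasp point and tube_white_cap below 0.015 m and distance between the grasp point and tube_white_cap below 0.05 m) or (horizontal distance between the grasp point and dish_blue_dot below 0.015 m and distance between the grasp point and dish_blue_dot below 0.05 m) or (horizontal distance between the grasp point and dish_green_dot below 0.015 m and distance between the grasp point and dish_green_dot below 0.05 m)).
It fails at once if the yellow button is pressed (beyond 2 mm) (value of joint reject above 0.002 m).
It fails at once if the timer, jar or pot is moved by more than 10 mm (distance of any of timer, bottle, pot from where it was at the start of the episode above 0.01 m).
It also fails if it takes over 51 s, if anything falls off the work surface, if the arm or the gripper's body presses on something with over 40 N, if the wrist force passes 120 N, or if a joint passes its speed limit or range.

## Working session

There is one attempt and no reset: what is moved stays moved. The work goes in short steps, Python scripts to look and compute and a tool call to move; the robot and the scene stay as the last step left them, time stands still between calls to the robot, and variables do not carry over. Pictures are saved under pics/ and viewed, at most 10 in all, crops included, and the job is handed in when it is done.

Besides the shell and the picture viewer there is one more tool, called as name(argument=value, ...) on one line, values as JSON. arm_command: Moves the arm, as the interface text tells. Its arguments: {"type":"object","properties":{"series":{"type":"array"},"force":{"type":"number"}},"required":["series"]}

```bash
mkdir -p pics; ls
python3 - <<'E'
from station import arm
import cv2,numpy as np
for n in ("top","side"):
    cv2.imwrite(f"pics/{n}1.png",arm.grab_frame(n)); m=arm.camera_model(n); print(n,m["fovy"],m["cx"],m["cy"],np.round(m["pose"],3).tolist())
print(arm.get_state())
E
```

```text
pics
top 50.47437876705645 275.8072363888642 215.15836507282881 [[0.023, -0.994, 0.105, 0.438], [-0.999, -0.025, -0.022, 0.001], [0.025, -0.105, -0.994, 1.269], [0.0, 0.0, 0.0, 1.0]]
side 53.41133345215607 281.9835318882761 206.10899889274805 [[-0.882, -0.254, 0.397, 0.177], [-0.471, 0.472, -0.745, 0.684], [0.002, -0.844, -0.536, 0.569], [0.0, 0.0, 0.0, 1.0]]
{'t': 0.1, 'q': array([-1.04390101e+00,  3.59299323e-01,  1.11700952e-02, -3.15671867e-04,
       -1.22411836e+00, -2.88122750e-01]), 'qd': array([-0.00153578, -0.00264554,  0.00314867,  0.00137223, -0.00116942,
        0.00060351]), 'joint_efforts': array([-2.09174366e-03, -5.84163272e+01,  2.93752223e+01,  7.01570079e+00,
        1.01233352e-02, -4.93525954e-05]), 'eef_pos': array([ 0.15954101, -0.65545345,  0.24453393]), 'ee_rot': array([ 3.14011689e+00, -1.27879131e-04, -2.90292747e+00]), 'force': array([-0.63443622,  0.47755128, -0.32131161]), 'moment': array([0.03988468, 0.00625314, 0.06344347]), 'gripper_force': 0.0, 'width': 0.08767517754263335}
```

View pics/top1.png

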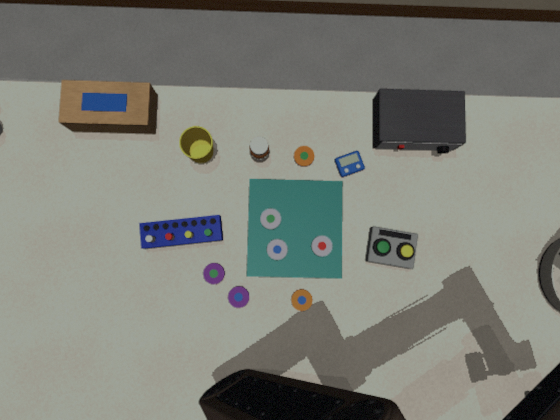

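View pics/side1.png

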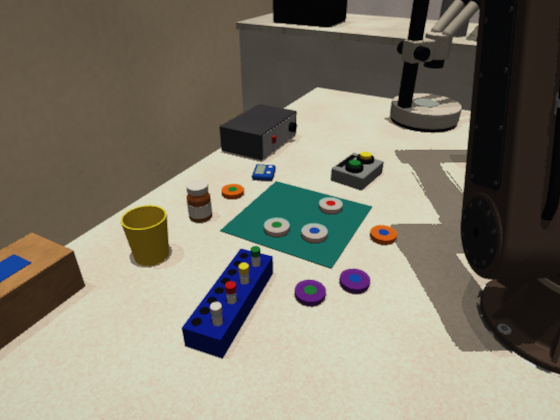

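The top view shows the red cap at about (169,237), the red dot at (322,245), the green button at (382,247) and the yellow one at (407,251). In the side view they are at about (231,287), (330,204), (355,165) and (366,157). Next I'll triangulate them.

```bash
cat > h.py <<'E'
import cv2,numpy as np
def model(m,h=420):
    f=h/2/np.tan(np.radians(m["fovy"])/2); return f,m["cx"],m["cy"],np.array(m["pose"])
def ray(m,uv):
    f,cx,cy,T=model(m); d=T[:3,:3]@np.array([(uv[0]-cx)/f,(uv[1]-cy)/f,1]); return T[:3,3],d/np.linalg.norm(d)
def onplane(m,uv,z):
    o,d=ray(m,uv); return o+d*(z-o[2])/d[2]
def tri(r):
    A=[np.eye(3)-np.outer(d,d) for o,d in r]
    p=np.linalg.solve(sum(A),sum(a@o for a,(o,d) in zip(A,r)))
    return p,[float(np.linalg.norm(a@(p-o))) for a,(o,d) in zip(A,r)]
RNG={'r':((0,8),(172,180)),'y':((22,35),),'g':((45,85),),'b':((95,125),)}
def blob(im,c,uv,R=14):
    x,y=int(uv[0])-R,int(uv[1])-R; hsv=cv2.cvtColor(im[y:y+2*R,x:x+2*R],cv2.COLOR_BGR2HSV)
    m=sum(cv2.inRange(hsv,(a,130,60),(b,255,255)) for a,b in RNG[c])
    n,l,s,ce=cv2.connectedComponentsWithStats(m.astype(np.uint8))
    k=1+np.argmax(s[1:,4]); return ce[k]+[x,y],s[k].tolist()
E
python3 - <<'E'
from station import arm
from h import *
T=cv2.imread("pics/top1.png");S=cv2.imread("pics/side1.png");mt=arm.camera_model("top");ms=arm.camera_model("side")
for n,c,a,b,z in [("redcap",'r',(169,237),(231,287),.081),("yelcap",'y',(188,235),(244,268),.081),("greencap",'g',(208,233),(256,250),.081),("reddot",'r',(322,245),(330,204),.018),("bluedot",'b',(277,249),(314,233),.018),("greendot",'g',(270,218),(277,227),.018),("green",'g',(382,247),(355,165),.062),("yellow",'y',(407,251),(366,157),.062)]:
    R=9 if 'cap' in n else 12
    try:
        p,sp=blob(T,c,a,R);q,sq=blob(S,c,b,R)
        P,e=tri([ray(mt,p),ray(ms,q)])
        print(n,p.round(1),sp,q.round(1),sq,P.round(3),np.round(e,4),"top-plane",onplane(mt,p,z).round(3),"side-plane",onplane(ms,q,z).round(3))
    except Exception as ex: print(n,ex)
E
```

```text
redcap [168.7 236.2] [5, 5, 8, 7, 38] [230.1 286.8] [3, 3, 11, 13, 113] [0.502 0.26  0.071] [0.0005 0.0005] top-plane [0.501 0.258 0.081] side-plane [0.496 0.268 0.081]
yelcap [188.3 234. ] [6, 6, 7, 6, 29] [243.2 268.1] [3, 3, 11, 13, 109] [0.509 0.208 0.071] [0.0004 0.0004] top-plane [0.508 0.206 0.081] side-plane [0.502 0.218 0.081]
greencap [209.7 230. ] [10, 5, 2, 3, 3] [255.  249.1] [4, 6, 9, 5, 39] [0.52  0.151 0.071] [0.0008 0.0008] top-plane [0.52  0.15  0.081] side-plane [0.512 0.162 0.081]
reddot [321.9 245.4] [8, 9, 8, 8, 45] [330.2 202.8] [8, 9, 9, 5, 36] [ 0.489 -0.158  0.015] [0.0003 0.0003] top-plane [ 0.489 -0.158  0.018] side-plane [ 0.487 -0.153  0.018]
bluedot [276.8 249.1] [9, 9, 7, 7, 42] [313.9 230. ] [8, 7, 9, 5, 40] [ 0.476 -0.032  0.015] [0. 0.] top-plane [ 0.475 -0.032  0.018] side-plane [ 0.474 -0.028  0.018]
greendot [272.5 218.5] [14, 12, 2, 2, 2] [275.  236.8] [0, 18, 22, 6, 45] [ 0.567 -0.017 -0.027] [0.0018 0.0018] top-plane [ 0.561 -0.017  0.018] side-plane [0.539 0.036 0.018]
green [382.9 246.2] [7, 6, 12, 12, 102] [354.4 162.2] [6, 7, 12, 6, 56] [ 0.488 -0.321  0.057] [0.001 0.001] top-plane [ 0.489 -0.319  0.062] side-plane [ 0.484 -0.311  0.062]
yellow [406.4 250.5] [5, 5, 14, 14, 138] [365.4 155.2] [6, 7, 12, 8, 72] [ 0.478 -0.386  0.053] [0.0008 0.0008] top-plane [ 0.478 -0.383  0.062] side-plane [ 0.472 -0.368  0.062]
```

arm_command(series=[0,0,0.152,0,0,0,0.05,0,0,0.152,0,0,0,0.05])

```text
t: 0.35
eef_pos: [0.1596, -0.6556, 0.2448]
ee_rot: [3.141, -0.0, 3.138]
force: [-0.2, 0.1, 0.2]
width: 0.0727
gripper_force: 0.0
```

arm_command(series=[0,0,0,-0.4,0.4,0,0.05,0,0,0,-0.8,0.8,0,0.05,0,0,0,-1,1,0,0.05])

```text
t: 0.72
eef_pos: [0.261, -0.5539, 0.2451]
ee_rot: [3.141, -0.0, -3.14]
force: [-0.5, -0.5, 0.6]
width: 0.0429
gripper_force: 0.0
```

arm_command(series=[0,0,0,-0.4,0.4,0,0.05,0,0,0,-0.8,0.8,0,0.05,0,0,0,-1,1,0,0.05])

```text
t: 1.1
eef_pos: [0.3611, -0.4538, 0.2452]
ee_rot: [3.141, -0.0, -3.14]
force: [0.3, -1.2, 0.2]
width: 0.0133
gripper_force: 0.0
```

Tracking is good. Next I go to (0.5, 0.257).

arm_command(series=[0,0,0,-0.4,0.4,0,0.05,0,0,0,-0.8,0.8,0,0.05,0,0,0,-1,1,0,0.05])

```text
t: 1.48
eef_pos: [0.4611, -0.3538, 0.2451]
ee_rot: [3.141, -0.0, -3.14]
force: [-0.1, -0.2, -1.0]
width: 0.0043
gripper_force: 0.0
```

arm_command(series=[0,0,0,-0.2,0.5,0,0.05,0,0,0,-0.4,1,0,0.05])

```text
t: 1.72
eef_pos: [0.4999, -0.2544, 0.2449]
ee_rot: [3.141, -0.001, 3.141]
force: [1.4, 0.4, 0.2]
width: 0.0045
gripper_force: 0.0
```

arm_command(series=[0,0,0,0,0.5,0,0.05,0,0,0,0,1,0,0.05])

```text
t: 1.98
eef_pos: [0.4994, -0.1542, 0.2449]
ee_rot: [3.141, -0.001, -3.142]
force: [1.7, -0.7, -0.1]
width: 0.0042
gripper_force: 0.0
```

arm_command(series=[0,0,0,0,0.5,0,0.05,0,0,0,0,1,0,0.05])

```text
t: 2.22
eef_pos: [0.4992, -0.0542, 0.2453]
ee_rot: [3.141, -0.0, -3.142]
force: [0.3, -0.6, -0.1]
width: 0.0041
gripper_force: 0.0
```

arm_command(series=[0,0,0,0,0.5,0,0.05,0,0,0,0,1,0,0.05])

```text
t: 2.48
eef_pos: [0.4992, 0.0458, 0.2453]
ee_rot: [3.142, -0.0, -3.141]
force: [0.1, 0.3, 0.1]
width: 0.0044
gripper_force: 0.0
```

arm_command(series=[0,0,0,0,0.5,0,0.05,0,0,0,0,1,0,0.05])

```text
t: 2.72
eef_pos: [0.4991, 0.1458, 0.2453]
ee_rot: [-3.142, -0.0, -3.141]
force: [0.9, 0.6, 0.4]
width: 0.0043
gripper_force: 0.0
```

arm_command(series=[0,0,0,0,0.5,0,0.05,0,0,0,0,1,0,0.05,0,0,0,0,1,0,0.05])

```text
t: 3.1
eef_pos: [0.4993, 0.247, 0.2445]
ee_rot: [-3.141, -0.001, -3.138]
force: [0.1, -0.5, 0.4]
width: 0.0043
gripper_force: 0.0
```

Before I come down, I'll check the cap from the wrist camera.

```bash
cat >> h.py <<'E'
def fray(m,uv):
    f,cx,cy,T=model(m); v=np.array([uv[0]-cx,uv[1]-cy]); r=np.hypot(*v); a=r/f
    return T[:3,3],T[:3,:3]@np.append(v/max(r,1e-9)*np.sin(a),np.cos(a))
def fproj(m,p):
    f,cx,cy,T=model(m); c=T[:3,:3].T@(np.asarray(p)-T[:3,3]); r=np.hypot(c[0],c[1])
    return np.array([cx,cy])+f*np.arctan2(r,c[2])*c[:2]/r
E
python3 - <<'E'
from station import arm
from h import *
m=arm.camera_model("wrist");im=arm.grab_frame("wrist");cv2.imwrite("pics/w1.png",im)
e=fproj(m,(.501,.258,.081));p,s=blob(im,'r',e,40);o,d=fray(m,p);print(e,p,s,(o+d*(.081-o[2])/d[2]).round(4))
P,r=tri([(o,d),ray(arm.camera_model("top"),(168.7,236.2))]);print("wrist x top",P.round(4),r,arm.get_state()["eef_pos"])
E
```

```text
[297.02103247 199.61997577] [299.43137255 197.4869281 ] [34, 29, 19, 20, 306] [0.4989 0.2603 0.081 ]
wrist x top [0.5018 0.2607 0.0683] [0.00032729068244255786, 0.00032729068244264877] [0.49914276 0.24545438 0.24458054]
```

View pics/w1.png

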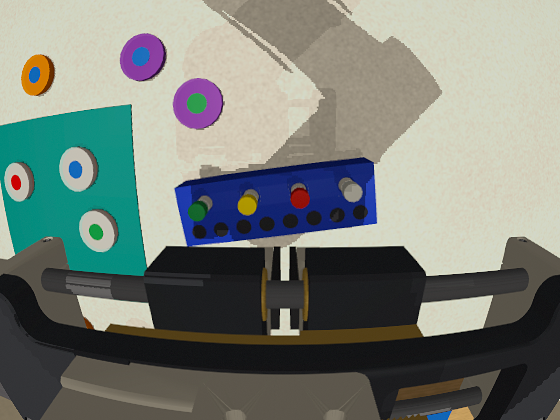

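The wrist view shows the red cap at (299,197), the third tube along between yellow and white, and it agrees with the top view to 3 mm. I'll come down to TCP z = 0.12, which puts the tips 20 mm over the cap, and dwell there.

arm_command(series=[0,0,0,0,0.14,0,0.05,0,0,0,0,0.14,0.4,0.05,0,0,0,0,0.14,0.7,0.05,0,0,0,0,0.14,0.85,0.05])

```text
t: 3.65
eef_pos: [0.4992, 0.2573, 0.159]
ee_rot: [-3.14, -0.001, 3.141]
force: [0.3, 0.6, -0.0]
width: 0.0047
gripper_force: 0.0
```

arm_command(series=[0,0,0,0,0,0.2,0.05,0,0,0,0,0,0.4,0.05,0,0,0,0,0,0.4,0.05])

```text
t: 4.03
eef_pos: [0.4993, 0.2575, 0.1197]
ee_rot: [-3.14, -0.001, 3.141]
force: [-0.8, -0.0, 1.1]
width: 0.0047
gripper_force: 0.0
```

arm_command(series=[0,0,0,0,0,0,0.05,0,0,0,0,0,0,0.05,0,0,0,0,0,0,0.05,0,0,0,0,0,0,0.05,0,0,0,0,0,0,0.05,0,0,0,0,0,0,0.05,0,0,0,0,0,0,0.05,0,0,0,0,0,0,0.05])

```text
t: 5.03
eef_pos: [0.4996, 0.2582, 0.1203]
ee_rot: [-3.142, -0.0, -3.142]
force: [-0.3, -0.3, -0.2]
width: 0.0044
gripper_force: 0.0
```

arm_command(series=[0,0,0,0,0,0,0.05,0,0,0,0,0,0,0.05,0,0,0,0,0,0,0.05,0,0,0,0,0,0,0.05,0,0,0,0,0,0,0.05,0,0,0,0,0,0,0.05,0,0,0,0,0,0,0.05,0,0,0,0,0,0,0.05])

```text
t: 6.02
eef_pos: [0.4996, 0.2582, 0.1204]
ee_rot: [3.142, -0.0, -3.142]
force: [-1.0, 0.3, 0.4]
width: 0.0049
gripper_force: 0.0
```

Run:
```python
from station import arm
import cv2
cv2.imwrite("pics/s2.png",cv2.resize(arm.grab_frame("side")[150:400,130:460],None,fx=2,fy=2)); print(arm.get_state()["eef_pos"])
```

```text
[0.49961507 0.25819441 0.12037448]
```

View pics/s2.png

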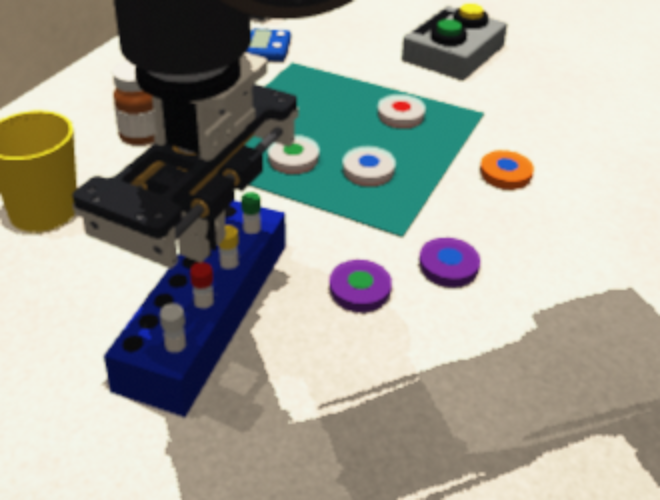

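The side crop shows the tips just above the red cap at about (202,270), clear of it, with nothing moved. The dwell lasted over 2 s. I'll go up and over to the red dot at (0.489, -0.157).

arm_command(series=[0,0,0,0,0,-0.5,0.05,0,0,0,0,0,-1,0.05,0,0,0,0,0,-1,0.05])

```text
t: 6.45
eef_pos: [0.5015, 0.2596, 0.2249]
ee_rot: [3.137, 0.006, -3.141]
force: [0.1, 1.0, -0.7]
width: 0.0047
gripper_force: 0.0
```

arm_command(series=[0,0,0,0.1,-0.5,0,0.05,0,0,0,0.1,-1,0,0.05])

```text
t: 6.7
eef_pos: [0.4887, 0.1572, 0.2197]
ee_rot: [-3.141, -0.001, -3.14]
force: [0.7, -0.2, 0.8]
width: 0.0043
gripper_force: 0.0
```

arm_command(series=[0,0,0,0,-0.5,0,0.05,0,0,0,0,-1,0,0.05])

```text
t: 6.95
eef_pos: [0.4891, 0.0567, 0.2199]
ee_rot: [-3.142, -0.0, -3.141]
force: [0.6, 0.5, -0.7]
width: 0.004
gripper_force: 0.0
```

arm_command(series=[0,0,0,0,-0.5,0,0.05,0,0,0,0,-1,0,0.05])

```text
t: 7.2
eef_pos: [0.4891, -0.0434, 0.22]
ee_rot: [3.142, -0.0, -3.141]
force: [1.2, -0.2, 0.4]
width: 0.0042
gripper_force: 0.0
```

arm_command(series=[0,0,0,0,-0.5,0,0.05,0,0,0,0,-1,0,0.05,0,0,0,0,-1,0,0.05,0,0,0,0,-1,0,0.05])

```text
t: 7.7
eef_pos: [0.4893, -0.1419, 0.2198]
ee_rot: [3.141, -0.001, 3.14]
force: [0.4, 1.0, -0.2]
width: 0.0041
gripper_force: 0.0
```

Run:
```python
from station import arm
from h import *
m=arm.camera_model("wrist");im=arm.grab_frame("wrist");cv2.imwrite("pics/w2.png",im);mt=arm.camera_model("top")
for c,g,z,uv in (('r',(.489,-.158,.018),.018,(321.9,245.4)),('g',(.489,-.319,.062),.062,(382.9,246.2)),('y',(.478,-.383,.062),.062,(406.4,250.5))):
    e=fproj(m,g);print(e)
    try:
        p,s=blob(im,c,e,30);o,d=fray(m,p);print(c,p,s,(o+d*(z-o[2])/d[2]).round(4),tri([(o,d),ray(mt,uv)]))
    except Exception as x: print(x)
print(arm.get_state()["eef_pos"])
```

```text
[270.39617518 188.98947168]
r [271.72364672 187.5042735 ] [21, 20, 22, 20, 351] [ 0.4874 -0.1566  0.018 ] (array([ 0.48844005, -0.15752502,  0.01512428]), [0.0009602676516350271, 0.0009602676516349476])
[115.11264197 200.006492  ]
g [117.28954424 197.00402145] [18, 11, 30, 33, 746] [ 0.4858 -0.3158  0.062 ] (array([ 0.48885414, -0.32199508,  0.05092536]), [0.00042971494716853966, 0.0004297149471685686])
[ 67.21687874 191.03424244]
y [ 69.54334365 189.48916409] [20, 13, 26, 32, 646] [ 0.4763 -0.3792  0.062 ] (array([ 0.47854654, -0.3860819 ,  0.05311652]), [0.0003628495714248389, 0.0003628495714249627])
[ 0.4894717  -0.1413861   0.22002158]
```

View pics/w2.png

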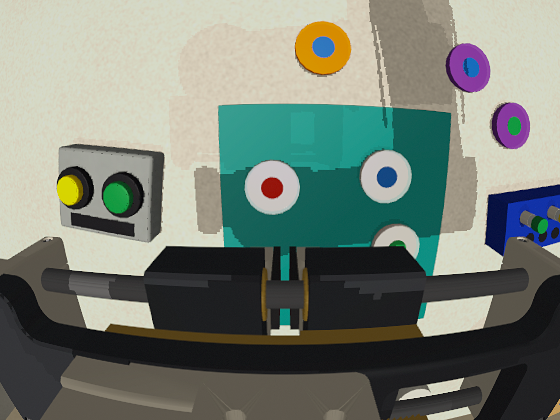

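The wrist view shows the red dot at (272,187), at the mat edge nearest the box. The green button is at (117,197), and yellow is beyond it at (69,189). I'll come down to z = 0.057 and dwell.

arm_command(series=[0,0,0,0,-0.16,0,0.05,0,0,0,0,-0.16,0.4,0.05,0,0,0,0,-0.16,0.8,0.05,0,0,0,0,-0.16,1,0.05,0,0,0,0,-0.16,1,0.05])

```text
t: 8.38
eef_pos: [0.4888, -0.1576, 0.1191]
ee_rot: [-3.141, -0.003, -3.14]
force: [-0.5, 0.1, 0.5]
width: 0.0043
gripper_force: 0.0
```

arm_command(series=[0,0,0,0,0,0.3,0.05,0,0,0,0,0,0.5,0.05,0,0,0,0,0,0.6,0.05,0,0,0,0,0,0.6,0.05])

```text
t: 8.88
eef_pos: [0.4899, -0.1578, 0.0607]
ee_rot: [-3.141, -0.0, -3.141]
force: [1.0, -0.6, 0.1]
width: 0.0043
gripper_force: 0.0
```

arm_command(series=[0,0,0,0,0,0,0.05,0,0,0,0,0,0,0.05,0,0,0,0,0,0,0.05,0,0,0,0,0,0,0.05,0,0,0,0,0,0,0.05,0,0,0,0,0,0,0.05,0,0,0,0,0,0,0.05,0,0,0,0,0,0,0.05])

```text
t: 9.88
eef_pos: [0.4896, -0.1578, 0.0603]
ee_rot: [3.142, -0.0, -3.142]
force: [0.6, -0.1, 0.2]
width: 0.0043
gripper_force: 0.0
```

arm_command(series=[0,0,0,0,0,0,0.05,0,0,0,0,0,0,0.05,0,0,0,0,0,0,0.05,0,0,0,0,0,0,0.05,0,0,0,0,0,0,0.05,0,0,0,0,0,0,0.05,0,0,0,0,0,0,0.05,0,0,0,0,0,0,0.05])

```text
t: 10.88
eef_pos: [0.4896, -0.1578, 0.0603]
ee_rot: [3.142, -0.0, -3.142]
force: [-0.1, -0.5, 0.2]
width: 0.0044
gripper_force: 0.0
```

Run:
```python
from station import arm
import cv2
cv2.imwrite("pics/s3.png",cv2.resize(arm.grab_frame("side")[100:350,200:500],None,fx=2,fy=2)); print(arm.get_state()["eef_pos"])
```

```text
[ 0.48962496 -0.15781277  0.06035654]
```

View pics/s3.png

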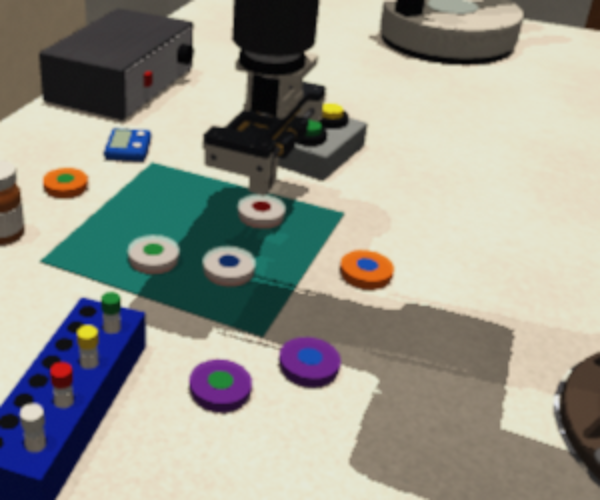

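The side crop shows the tips over the red dot at about (262,205) with a clear gap. Now to the green button at (0.488, -0.319), approached from above.

arm_command(series=[0,0,0,0,0,-0.5,0.05,0,0,0,0,0,-1,0.05,0,0,0,0,0,-1,0.05])

```text
t: 11.3
eef_pos: [0.4921, -0.158, 0.1645]
ee_rot: [-3.141, 0.008, -3.141]
force: [1.1, -0.1, -0.1]
width: 0.0044
gripper_force: 0.0
```

arm_command(series=[0,0,0,0,-0.5,0,0.05,0,0,0,0.01,-1,0,0.05])

```text
t: 11.55
eef_pos: [0.4886, -0.2584, 0.1601]
ee_rot: [3.141, 0.0, -3.14]
force: [1.3, -0.1, -0.3]
width: 0.0043
gripper_force: 0.0
```

arm_command(series=[0,0,0,0,-0.4,0,0.05,0,0,0,0.01,-0.61,0,0.05,0,0,0,0.01,-0.61,0,0.05])

```text
t: 11.92
eef_pos: [0.4868, -0.3199, 0.1592]
ee_rot: [3.141, -0.002, 3.139]
force: [-0.1, 1.1, 0.2]
width: 0.0042
gripper_force: 0.0
```

arm_command(series=[0,0,0,0,0,0.3,0.05,0,0,0,0,0,0.6,0.05,0,0,0,0,0,0.75,0.05,0,0,0,0,0,0.75,0.05,0,0,0,0,0,0.75,0.05])

```text
t: 12.55
eef_pos: [0.4884, -0.3188, 0.0863]
ee_rot: [-3.141, 0.001, -3.141]
force: [1.2, -0.4, 0.6]
width: 0.0042
gripper_force: 0.0
```

Run:
```python
from station import arm
import cv2
a=cv2.resize(arm.grab_frame("side")[110:220,300:430],(390,330))
b=cv2.resize(arm.grab_frame("top")[190:300,330:460],(390,330))
cv2.imwrite("pics/s4.png",cv2.hconcat([a,b])); s=arm.get_state();print(s["eef_pos"],s["force"])
```

```text
[ 0.48837851 -0.31896082  0.08652284] [ 0.70449064 -0.19591593 -0.22718225]
```

View pics/s4.png

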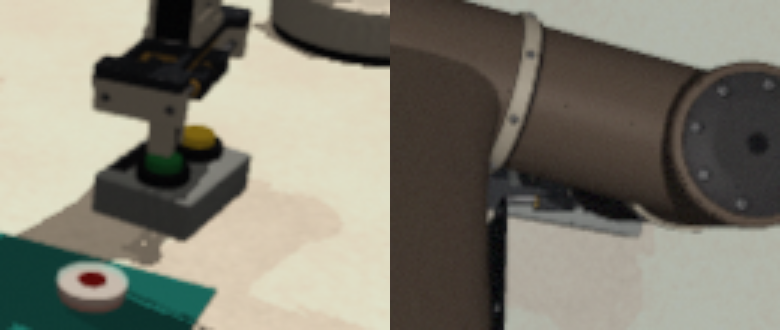

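The left half shows the tips just above the green button at about (163,158), clear of yellow at (200,138). I'll press slowly.

arm_command(series=[0,0,0,0,0,0.03,0.05,0,0,0,0,0,0.06,0.05,0,0,0,0,0,0.08,0.05,0,0,0,0,0,0.08,0.05,0,0,0,0,0,0.08,0.05])

```text
t: 13.28
eef_pos: [0.4879, -0.3189, 0.0776]
ee_rot: [-3.141, 0.001, -3.141]
force: [0.3, 1.5, 2.3]
width: 0.0042
gripper_force: 1.3
```

arm_command(series=[0,0,0,0,0,0.02,0.05,0,0,0,0,0,0.03,0.05,0,0,0,0,0,0.03,0.05,0,0,0,0,0,0.03,0.05])

```text
t: 13.78
eef_pos: [0.4879, -0.3189, 0.075]
ee_rot: [-3.141, 0.001, -3.141]
force: [-1.0, 2.2, 9.1]
width: 0.0044
gripper_force: 4.2
```

At 9 N the button has bottomed, since its spring gives 4 N fully down. I'll hold briefly, then lift clear.

arm_command(series=[0,0,0,0,0,0.01,0.05,0,0,0,0,0,0.01,0.05,0,0,0,0,0,0,0.05,0,0,0,0,0,-0.2,0.05,0,0,0,0,0,-0.6,0.05,0,0,0,0,0,-1,0.05,0,0,0,0,0,-1,0.05])

```text
t: 14.65
eef_pos: [0.4889, -0.3194, 0.1773]
ee_rot: [-3.14, 0.005, -3.141]
force: [0.4, 0.2, -0.3]
width: 0.0046
gripper_force: 0.0
```

arm_command(series=[0,0,0,0,0,-0.4,0.05,0,0,0,0,0,-0.8,0.05,0,0,0,0,0,-0.8,0.05,0,0,0,0,0,-0.8,0.05,0,0,0,0,0,-0.8,0.05,0,0,0,0,0,-0.8,0.05])

```text
t: 15.4
eef_pos: [0.4872, -0.3187, 0.2533]
ee_rot: [3.141, -0.002, 3.141]
force: [0.5, 0.4, 1.3]
width: 0.0045
gripper_force: 0.0
```

Run:
```python
from station import arm
from h import *
im=arm.grab_frame("side");a=cv2.imread("pics/side1.png")
for n,c,u in (("green",'g',(354,162)),("yellow",'y',(365,155)),("redcap",'r',(230,287)),("yelcap",'y',(243,268)),("reddot",'r',(330,203)),("bluedot",'b',(314,230))):
    print(n,[blob(i,c,u,12)[0].round(1).tolist() for i in (a,im)])
cv2.imwrite("pics/s5.png",im);s=arm.get_state();print(s["t"],s["eef_pos"],s["force"])
```

```text
green [[354.4, 162.2], [354.2, 161.8]]
yellow [[365.4, 155.2], [365.5, 155.2]]
redcap [[230.1, 286.8], [230.0, 286.9]]
yelcap [[243.2, 268.1], [243.2, 268.1]]
reddot [[330.2, 202.8], [330.4, 202.6]]
bluedot [[313.9, 230.0], [313.9, 230.0]]
15.45 [ 0.48734242 -0.3187333   0.25347611] [ 0.18912335  0.11668919 -0.12452089]
```

View pics/s5.png

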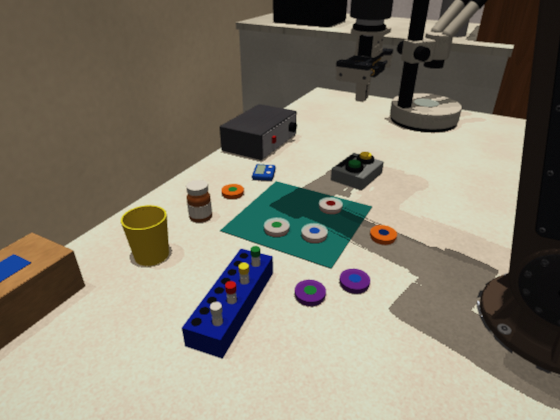

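The side view shows the gripper clear in the air at (360,75), both buttons up at (354,162) and (365,155), and nothing moved.

```bash
python3 -c "
from station import arm
print(arm.job_done())"
```

```text
the job is handed in; nothing more can be done
None
```

I handed the job in, but no verdict came back: I pointed at the red cap and then the red dot for about 2 s each, and pressed the green button fully (9 N, past its 4 N stop). It came back up, nothing had moved in the last side view, and the arm finished clear at about 15.5 s.

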